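# Close the slide press and hold its press block down on the pin

## Robot

A 7-joint arm with a two-finger parallel gripper is mounted at the origin on the work surface. World frame = base frame: x ahead of the robot, y to its left, z up, the work surface at z = 0. Lengths are in m, angles in rad, forces in N, time in s.
With the tool pointing down it reaches from about 0.4 to 0.85 m from the base axis. Payload 4.5 kg.
Tool frame: the origin (TCP) lies midway between the tips of the shut fingers; the grasp point (between the pads) lies 19 mm behind it; z points along the fingers, y is the line along which they close (so a half turn about z gives the same grasp; the last joint's range is limited). The gripper opens to 88 mm and grips with 3 to 60 N. Pads are 18 mm wide; open, the fingers measure 123 mm over their backs; the gripper's body (75 mm by 187 mm) begins 45 mm behind the grasp point.
Start: joints at [1.197, 0.689, -0.195, 1.565, 0.157, 0.902, -0.215], TCP at [0.248, -0.574, 0.239] pointing down, gripper open.
Joint ranges: [-3.01, 3.01], [-0.46, 2.08], [-1.47, 1.51], [0.13, 2.56], [-1, 4.14], [0.04, 2.09], [-2.66, 2.66]. Speed limits (rad/s): [2.57, 2.57, 3.14, 3.14, 3.14, 3.14, 3.14].

## Interface

Orientations are given as a unit quaternion [x, y, z, w].
In Python, from plant import r gives the robot as it stands.
- The arm moves only by the tool carry_out, never from a script. Its argument "plan" is a list of rows, each an object with "rot": the turn, a rotation vector about the tool's x, y, z in rad, a list of three; "xyz": the shift along the tool's x, y, z in m, a list of three; "grip": the closure in counts, from 0 (fully open) to 255 (shut). In form: [{"rot": [wx, wy, wz], "xyz": [dx, dy, dz], "grip": grip}, ...]. A call has 1 to 8 rows; each row is the pose to reach, as a shift and turn from the pose commanded when the call began, along the tool's axes at that moment; what a row does not reach only later rows make up. A row lasts 1/12 s, in which the tool goes at most 41.7 mm and 7.16 degrees, less where a joint would pass 70% of its speed; a pose out of reach is approached as far as the arm can. A call with a gripper value outside its range is refused whole. The fingers move at their own pace and stop on an object; "squeeze" is the grip in N (left out, the last holds). Time passes only in rows, so rows that repeat a pose let the fingers close. It gives the time, the measured TCP pose, the force, the opening and the grip force at its end, in the units of the state.
- r.get_state(): the state, without advancing time (a new reading comes with each control period).
- r.snapshot(name): name is "side" or "top"; returns the picture (480x640x3 uint8, red, green, blue); there is no depth.
- r.camera_params(name): a dict with "fx", "fy", "cx", "cy" (pixels), "position" and "attitude" of the camera in the world. Camera axes: x right, y down, z forward; pixel columns grow to the right and rows downward; lengths in m; the calibration is good to about 2 mm. A picture is of the moment at which its call begins. camera_params takes no time and is no camera call.
- r.finish_job(): hands the job in; it is judged then, once.
The state is a dict: "clock": time; "q": joint angles; "qd": joint speeds; "joint_torque": joint torques, N m; "tool_pos": TCP position; "eef_rot": TCP orientation; "contact_force": force on the tool from outside, world axes, zero at the start; "moment": the same for the moment, N m; "opening": opening from 0.0 (shut) to 1.0 (fully open); "finger_force": force on a finger pad.
Only numpy, scipy, OpenCV 4.12 (cv2) and the standard library are available. Lean on these libraries where they do the work, as an engineer would, in place of code of your own. Each camera call takes 0.05 s, during which the arm holds its last target. There are 200 camera calls.

## Task

Close the hinged lid of the slide press, then pick up the press block by its grip, slide it over the locating pin on top of the lid until it drops on, and push it fully down against the spring. Do not let go of the block once you have lifted it, and leave the other things on the bench where they are. Finish while still holding the block and pushing it fully down.

Things in the scene. Friction and masses are not known exactly. Their poses are not given: they have to be found in the camera images.
- press: base of the slide press: a grey open box 160 (x) x 200 (y) x 50 mm tall with glass slides on a rubber bed inside, fixed to the bench. Origin: centre of its underside; its own +x points to the hinge side (away from the robot, turned by up to 0.35 rad), z up
- lid (a joint): angle of the aluminium lid of the press, rad: 0 closed flat on the box (its stop), 1.4 its open stop. The hinge runs along the press's y axis at the far (+x) top edge of the box. The hinge is stiff: the lid stays where it is left; moving it at its front edge takes about 1 to 4 N
- lid_hinge (a point): point on the hinge axis, midway along it, at the top edge of the box (80 mm along the press's +x from its centre, 50 mm up). The lid is 204 mm along the hinge, reaches 164 mm from the hinge and is 10 mm thick: closed, its underside is level with this point and its top is 10 mm higher. A tab 70 mm wide and 8 mm thick juts out a further 25 mm from the middle of its front edge
- lid_front (a point): point on the lid's outer face (the top face when closed), 150 mm from the hinge, midway across. Its axes turn with the lid: z is square to the outer face, pointing out; x points to the hinge
- platen (a joint): how far the sprung platen is pushed down into the lid, m: 0 up, 0.008 fully down. The platen is a dark steel disc 64 mm across in the middle of the lid's outer face; up, its face stands 12 mm over the lid's outer face. It is pushed along the lid's own normal, starts to move at about 5 N and is fully down at about 11.5 N (the weight of the block counts towards this)
- pin_foot (a point): centre of the platen's face, at the foot of the steel locating pin (80 mm from the hinge, on the lid's mid line); moves with lid and platen; z points out along the pin. The pin is 16 mm thick and stands 10 mm over the platen's face, its top edge bevelled 1.5 mm. With the lid closed and the platen up, this point is 22 mm above lid_hinge
- block: press block, about 0.35 kg: an aluminium plate 80 (x) x 70 (y) x 20 mm thick with a grey bar grip on top, 50 mm long along x, 24 mm thick along y, from 20 to 56 mm above the underside. Origin: centre of its underside, which is also the mouth of a round blind bore, 18.5 mm wide, 14 mm deep, with a 1.5 mm bevel at its mouth, that fits over the pin (unseen while the block stands). Seated, its underside lies on the platen's face. z up; it may face any way on the pin
- jar: bystander: white screw-top jar, 60 mm across, 62 mm tall, loose; origin at the centre of its underside
- dishes: bystander: stack of three clear round culture dishes, 72 mm across, 44 mm tall, loose; origin at the centre of its underside
- tipbox: bystander: blue pipette-tip box with clear top, 85 x 125 mm, 67 mm tall, loose; origin at the centre of its underside
- bottle: bystander: brown glass bottle, 68 mm across, 150 mm tall, loose; origin at the centre of its underside
- beaker: bystander: glass beaker, 70 mm across, 85 mm tall, loose; origin at the centre of its underside
- rack: bystander: white rack of small capped tubes, 70 x 160 mm, 78 mm tall, loose; origin at the centre of its underside
- slipbox: bystander: small open cardboard box of cover glasses, 55 x 75 mm, 30 mm tall, loose; origin at the centre of its underside
Mind the look-alikes: they are no part of the job. Leave any purple look-alike of the block alone.

How it is judged:
On the way, in this order (a step that is already met when the one before it is completed fails the run):
1. the lid is closed, with the block not yet on the pin (value of joint lid below 0.05 rad and distance between block and pin_foot above 0.03 m), for 0.2 s.
2. the block has dropped over the pin and sits on the platen (horizontal distance between block and pin_foot below 0.004 m and z of block in the frame of pin_foot between -0.004 and 0.003 m and angle between block's own z axis and vertical below 0.08 rad and value of joint lid below 0.05 rad), for 0.1 s.
At the end, for the whole second after the job is handed in: lid closed (within 0.05 rad); block seated on the pin (bore within 4 mm of the pin's axis, underside within 3 mm of the platen's face, upright within 0.08 rad) and at rest; platen pushed down more than 6 of its 8 mm; the fingers still on the block (over 1 N) (all of step 2 and value of joint platen above 0.006 m and contact force between the fingers and block above 1 N and linear speed of block below 0.03 m/s); the arm keeps its last pose, push and grip.
It fails at once if the block was let go above the bench (height (world z) of block above 0.03 m and contact force between the fingers and block below 0.1 N).
It fails at once if a bystander was moved more than 30 mm (distance of any of jar, dishes, tipbox, bottle, beaker, rack, slipbox from where it was at the start of the episode above 0.03 m).
It also fails if it takes over 67 s, if anything falls off the work surface, if the arm or the gripper's body presses on something with over 40 N, if the wrist force passes 120 N, or if a joint passes its speed limit or range.

## Working session

There is one attempt and no reset: what is moved stays moved. The work goes in short steps, Python scripts to look and compute and a tool call to move; the robot and the scene stay as the last step left them, time stands still between calls to the robot, and variables do not carry over. Pictures are saved under pics/ and viewed, at most 10 in all, crops included, and the job is handed in when it is done.

Besides the shell and the picture viewer there is one more tool, called after "Request:" as name([rows], argument=value, ...), one row to a line, values as JSON. carry_out: Moves the arm, as the interface text tells. Its arguments: {"type":"object","properties":{"plan":{"type":"array"},"squeeze":{"type":"number"}},"required":["plan"]}

```bash
mkdir -p pics; python3 - <<'E'
from plant import r
import cv2
for n in("side","top"):
    cv2.imwrite(f"pics/{n}0.png",r.snapshot(n)[:,:,::-1]); print(n,r.camera_params(n))
print(r.get_state())
E
```

```text
side {'fx': 530.2242407834397, 'fy': 530.2242407834397, 'cx': 314.8530139687543, 'cy': 237.30201443365783, 'position': array([0.47001175, 1.02260785, 1.15123019]), 'attitude': array([-0.02251573,  0.92723222, -0.37365127,  0.01087105])}
top {'fx': 496.1092300645979, 'fy': 496.1092300645979, 'cx': 321.48552860147976, 'cy': 238.74669788960057, 'position': array([3.86908883e-01, 5.86809826e-04, 1.48593852e+00]), 'attitude': array([ 0.70956568, -0.70321844,  0.02646602, -0.03605435])}
{'clock': 0.1, 'q': array([ 1.19678845,  0.68988178, -0.19450314,  1.56621788,  0.15732606,
        0.90252238, -0.21511038]), 'qd': array([-1.59302008e-03, -1.91014509e-03, -1.03914045e-03, -1.64793097e-03,
       -1.48225352e-03, -5.92238706e-06, -2.66181297e-04]), 'joint_torque': array([-4.11344648e-03, -5.28495705e+01, -1.27170146e+00, -1.53838509e+01,
       -5.25780057e-02,  1.96996378e-03,  5.30614579e-05]), 'tool_pos': array([ 0.24759529, -0.57325393,  0.23800717]), 'eef_rot': array([ 9.79276478e-01,  2.02526320e-01, -2.40777222e-04, -7.82425923e-04]), 'contact_force': array([ 0.05052856, -0.54504167, -0.30272189]), 'moment': array([ 2.10619771e-02, -7.94593599e-04,  1.65270272e-05]), 'finger_force': 0.0, 'opening': 0.9972216876414847}
```

View pics/side0.png

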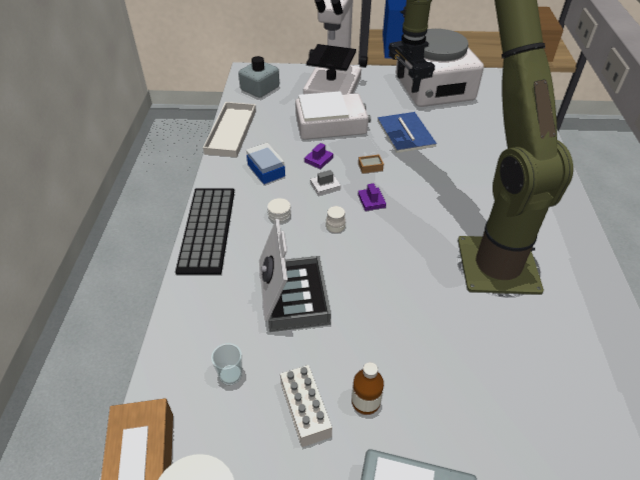

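View pics/top0.png

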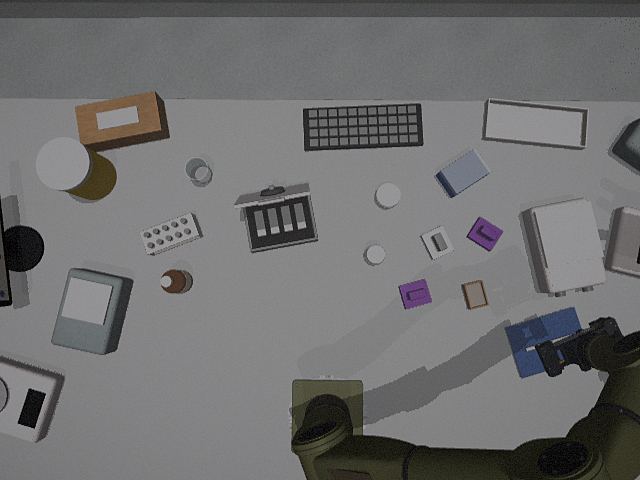

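The side view shows the press at (297,295) with its lid standing open, the true (grey) block at (325,182) and two purple look-alikes. In the top view the press is at (280,220) and the block at (437,243). I'll enlarge crops of both.

```bash
python3 - <<'E'
import cv2,numpy as np
s=cv2.imread("pics/side0.png");t=cv2.imread("pics/top0.png")
c=lambda im,x,y,w,h,k:cv2.resize(im[y:y+h,x:x+w],None,fx=k,fy=k,interpolation=cv2.INTER_CUBIC)
a=np.hstack([c(t,230,175,100,75,4),c(s,250,215,100,125,4)[:300*1]])
b=np.hstack([c(t,412,216,50,50,6),c(s,300,160,50,50,6),c(s,250,290,50,75,4)])
b=cv2.copyMakeBorder(b,0,0,0,0,0)
b=np.hstack([b,np.zeros((300,0,3),np.uint8)])
a=np.vstack([a,b]);cv2.imwrite("pics/crop0.png",a);print(a.shape)
E
```

```text
(600, 800, 3)
```

View pics/crop0.png

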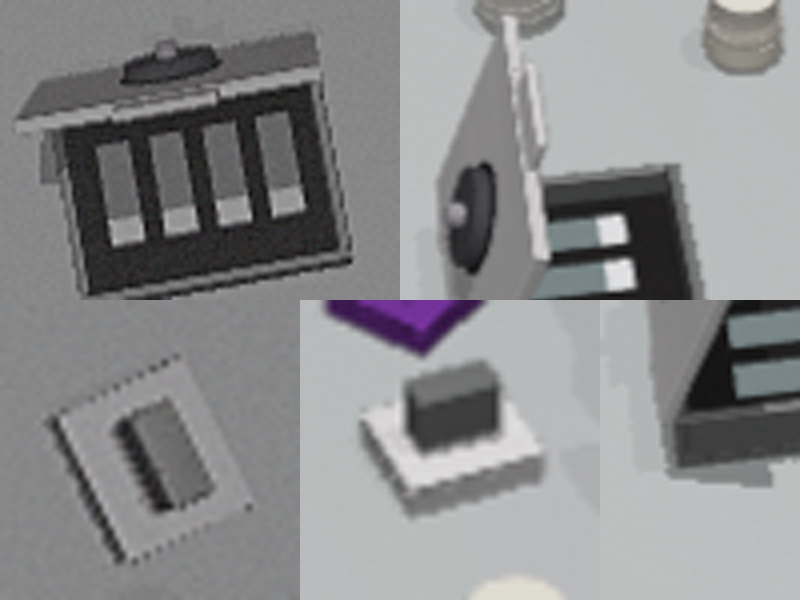

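Lid: the front edge runs from (18,125) to (319,72) in the top crop, with the pin tip at (166,46). The block's plate corners are clear in its crop. I'll fit both poses to these points.

```bash
cat > h.py <<'E'
from plant import r
import numpy as np
from scipy.spatial.transform import Rotation as R
from scipy.optimize import least_squares
P={n:r.camera_params(n) for n in("side","top")}
def proj(n,p):
    c=P[n];q=R.from_quat(c["attitude"]).inv().apply(np.atleast_2d(p)-c["position"])
    return np.c_[c["fx"]*q[:,0]/q[:,2]+c["cx"],c["fy"]*q[:,1]/q[:,2]+c["cy"]]
def yaw(p,x,y,a): return R.from_euler("z",a).apply(np.atleast_2d(p))+[x,y,0]
def lid(d,h,y,th): # d from hinge, h above underside
    return np.array([80-d*np.cos(th)+h*np.sin(th)*0+ (h*np.sin(th)), y, 50+d*np.sin(th)+h*np.cos(th)])/1e3
def px(X,Y,ox,oy,k): return [(X+.5)/k-.5+ox,(Y+.5)/k-.5+oy]
def rel(p): # displacement of TCP to world p, in tool axes
    s=r.get_state(); return R.from_quat(s["eef_rot"]).inv().apply(np.array(p)-s["tool_pos"])
E
python3 - <<'E'
from h import *
T=lambda X,Y:px(X,Y,230,175,4)
S=lambda X,Y:px(X-400,Y,250,215,4)
S2=lambda X,Y:px(X-600,Y-300,250,290,4)
box=[("top",T(85,294),(-80,100,50)),("top",T(349,258),(-80,-100,50)),("side",S(682,167),(-80,-100,50)),("side",S2(672,468),(80,100,0))]
ld=[("top",T(18,120),(164,10,102)),("top",T(318,66),(164,10,-102)),("top",T(18,131),(164,0,102)),("top",T(321,80),(164,0,-102)),
("top",T(166,46),(80,32,0)),("side",S(456,212),(80,32,0)),("side",S(503,30),(164,10,-102)),("side",S(533,258),(164,10,102))]
def f(v):
    e=[]
    for n,p,b in box: e.append(proj(n,yaw(np.array(b)/1e3,*v[:3]))[0]-p)
    for n,p,b in ld: e.append(proj(n,yaw(lid(*b,v[3]),*v[:3]))[0]-p)
    return np.ravel(e)
s=least_squares(f,[.5,.05,0.1,1.2],loss="soft_l1");print("press",s.x);print(f(s.x).reshape(-1,2).round(1).tolist())
B=lambda X,Y:px(X,Y-300,412,216,6)
C=lambda X,Y:px(X-300,Y-300,300,160,6)
bp=[("top",B(52,420),(-40,35,20)),("top",B(180,358),(40,35,20)),("top",B(251,508),(40,-35,20)),("top",B(123,562),(-40,-35,20))]
pt=[("top",B(x,y)) for x,y in((52,420),(180,358),(251,508),(123,562))]
ps=[("side",C(x,y)) for x,y in((545,455),(412,487),(362,415))]
# long side (80) from 180,358 to 251,508
cor=[(40,35),(40,-35),(-40,-35),(-40,35)]
best=[]
for k in range(4):
  tc=[cor[(i+k)%4] for i in range(4)]
  def g(v):
    e=[proj(n,yaw(np.array([*c,20])/1e3,*v))[0]-p for (n,p),c in zip(pt,tc)]
    for n,p in ps:
        d=np.array([proj(n,yaw(np.array([*c,20])/1e3,*v))[0]-p for c in cor]);e.append(d[np.argmin((d**2).sum(1))])
    return np.ravel(e)
  for a in np.arange(-3,3.2,.5):
    q=least_squares(g,[.47,-.3,a]);best.append((q.cost,k,q.x,g(q.x).reshape(-1,2).round(1).tolist()))
best.sort(key=lambda b:b[0])
for b in best[:2]+[b for b in best if b[1]%2!=best[0][1]%2][:1]:print(b)
s=r.get_state();print(R.from_quat(s["eef_rot"]).as_matrix().round(3))
E
```

```text
press [0.5727998  0.14536541 0.17903176 1.21923822]
[[-1.4, 3.0], [0.5, 0.4], [-1.3, -1.3], [0.0, -0.1], [-1.6, 0.2], [0.4, 0.5], [-0.8, 1.2], [0.3, 0.8], [-0.0, -1.0], [-3.3, 0.2], [-0.1, -4.4], [-0.8, -0.2]]
(np.float64(0.8061588404371), 0, array([ 0.507801  , -0.31985642,  0.4412003 ]), [[-0.0, -0.1], [-0.0, 0.4], [0.0, -0.2], [-0.0, 0.8], [-0.1, -0.4], [-0.5, 0.5], [-0.3, -0.4]])
(np.float64(0.8061588404371165), 2, array([ 0.507801  , -0.31985642,  3.58279295]), [[-0.0, -0.1], [-0.0, 0.4], [0.0, -0.2], [-0.0, 0.8], [-0.1, -0.4], [-0.5, 0.5], [-0.3, -0.4]])
(np.float64(15.407886493772262), 3, array([ 0.50870344, -0.32006031, -1.12461573]), [[-0.8, 1.9], [2.2, 0.8], [0.9, -2.8], [-2.2, -0.3], [-1.1, 0.8], [1.3, 1.0], [0.2, -1.6]])
[[ 0.918  0.397 -0.001]
 [ 0.397 -0.918  0.001]
 [-0.    -0.002 -1.   ]]
```

```bash
python3 - <<'E'
from h import *
T=lambda X,Y:px(X,Y,230,175,4)
S=lambda X,Y:px(X-400,Y,250,215,4)
S2=lambda X,Y:px(X-600,Y-300,250,290,4)
box=[("top",T(82,304),(-80,100,50)),("top",T(349,258),(-80,-100,50)),("side",S(682,167),(-80,-100,50)),("side",S2(672,468),(80,100,0))]
ld=[("top",T(18,120),(164,10,102)),("top",T(318,66),(164,10,-102)),("top",T(18,131),(164,0,102)),("top",T(321,80),(164,0,-102)),
("top",T(166,46),(80,32,0)),("side",S(505,18),(164,10,-102)),("side",S(533,260),(164,10,102))]
def f(v):
    e=[]
    for n,p,b in box: e.append(proj(n,yaw(np.array(b)/1e3,*v[:3]))[0]-p)
    for n,p,b in ld: e.append(proj(n,yaw(lid(*b,v[3]),*v[:3]))[0]-p)
    return np.ravel(e)
s=least_squares(f,[.5,.05,0.1,1.2],loss="soft_l1");v=s.x;print("press",v);print(f(v).reshape(-1,2).round(1).tolist())
for n,b in dict(tabtip_o=(189,10,0),tabtip_i=(189,0,0),front_o=(164,10,0),hinge=(0,0,0)).items():print(n,yaw(lid(*b,v[3]),*v[:3]).round(3))
print("pin closed",yaw(lid(80,22,0,0),*v[:3]).round(4))
for n,b in dict(front=(164,10,0),tab=(189,10,0)).items():print(n,"closed",yaw(lid(*b,0),*v[:3]).round(3))
E
```

```text
press [0.57281354 0.14569741 0.17802526 1.21938492]
[[-0.8, 0.5], [0.3, 0.4], [-1.2, -1.2], [-0.0, -0.1], [-1.8, 0.2], [0.3, 0.6], [-1.0, 1.1], [0.2, 0.8], [-0.1, -1.0], [-0.6, -1.3], [-0.9, -0.6]]
tabtip_o [[0.597 0.15  0.231]]
tabtip_i [[0.588 0.148 0.227]]
front_o [[0.605 0.152 0.207]]
hinge [[0.652 0.16  0.05 ]]
pin closed [[0.5728 0.1457 0.072 ]]
front closed [[0.49  0.131 0.06 ]]
tab closed [[0.466 0.126 0.06 ]]
```

Request:
carry_out([
  {"rot": [0, 0, 0], "xyz": [0.0, 0.0, -0.06], "grip": 255},
  {"rot": [0, 0, 0], "xyz": [0.66, -0.51, -0.06], "grip": 255},
  {"rot": [0, 0, 0], "xyz": [0.66, -0.51, -0.06], "grip": 255},
  {"rot": [0, 0, 0], "xyz": [0.66, -0.51, -0.06], "grip": 255},
  {"rot": [0, 0, 0], "xyz": [0.66, -0.51, -0.06], "grip": 255},
  {"rot": [0, 0, 0], "xyz": [0.66, -0.51, -0.06], "grip": 255},
  {"rot": [0, 0, 0], "xyz": [0.66, -0.51, -0.06], "grip": 255},
  {"rot": [0, 0, 0], "xyz": [0.66, -0.51, -0.06], "grip": 255},
], squeeze=30)

```text
clock: 0.77
tool_pos: [0.3893, -0.3166, 0.2867]
eef_rot: [0.979, 0.202, -0.0, -0.0]
contact_force: [-0.4, -0.5, -0.1]
opening: 0.422
finger_force: 0.0
```

```bash
python3 -c "
from h import *
print(rel([.652,.16,.29]),rel([.652,.16,.19]))"
```

```text
[ 0.43008736 -0.33348042 -0.00328935] [ 0.43011298 -0.33344851  0.09671065]
```

Request:
carry_out([
  {"rot": [0, 0, 0], "xyz": [0.42, -0.32, 0.0], "grip": 255},
  {"rot": [0, 0, 0], "xyz": [0.42, -0.32, 0.0], "grip": 255},
  {"rot": [0, 0, 0], "xyz": [0.42, -0.32, 0.0], "grip": 255},
  {"rot": [0, 0, 0], "xyz": [0.42, -0.32, 0.0], "grip": 255},
  {"rot": [0, 0, 0], "xyz": [0.42, -0.32, 0.0], "grip": 255},
  {"rot": [0, 0, 0], "xyz": [0.42, -0.32, 0.0], "grip": 255},
  {"rot": [0, 0, 0], "xyz": [0.42, -0.32, 0.0], "grip": 255},
  {"rot": [0, 0, 0], "xyz": [0.42, -0.32, 0.0], "grip": 255},
])

```text
clock: 1.43
tool_pos: [0.5526, -0.026, 0.2865]
eef_rot: [0.979, 0.203, -0.0, 0.0]
contact_force: [-0.4, -0.8, 0.4]
opening: 0.003
finger_force: 0.0
```

Request:
carry_out([
  {"rot": [0, 0, 0], "xyz": [0.168, -0.128, 0.0], "grip": 255},
  {"rot": [0, 0, 0], "xyz": [0.168, -0.128, 0.0], "grip": 255},
  {"rot": [0, 0, 0], "xyz": [0.168, -0.128, 0.0], "grip": 255},
  {"rot": [0, 0, 0], "xyz": [0.168, -0.128, 0.0], "grip": 255},
  {"rot": [0, 0, 0], "xyz": [0.168, -0.128, 0.0], "grip": 255},
  {"rot": [0, 0, 0], "xyz": [0.168, -0.128, 0.0], "grip": 255},
  {"rot": [0, 0, 0], "xyz": [0.168, -0.128, 0.0], "grip": 255},
  {"rot": [0, 0, 0], "xyz": [0.168, -0.128, 0.0], "grip": 255},
])

```text
clock: 2.1
tool_pos: [0.6552, 0.1555, 0.2859]
eef_rot: [0.979, 0.203, -0.001, 0.001]
contact_force: [0.3, -1.3, 0.9]
opening: 0.004
finger_force: 0.0
```

```bash
python3 -c "
from h import *
s=r.get_state();print(s['q'].round(2),s['eef_rot'].round(3))
print(rel([.652,.16,.29]),rel([.652,.16,.19]))
import cv2
a=r.snapshot('side')[100:340,200:500,::-1];cv2.imwrite('pics/s1.png',cv2.resize(a,None,fx=2,fy=2))"
```

```text
[-0.21  0.71 -0.18  1.34  0.13  1.1  -1.57] [ 0.979  0.203 -0.001  0.001]
[-0.00119402 -0.00540289 -0.00406505] [-0.00099072 -0.00548655  0.09593471]
```

View pics/s1.png

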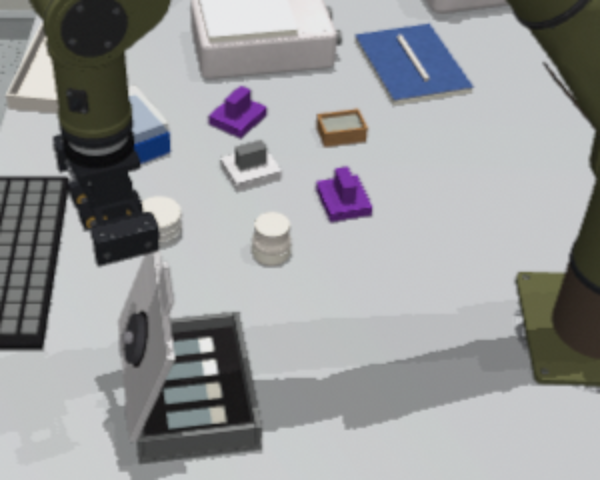

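```bash
python3 -c "
from h import *
s=r.get_state();Q=R.from_quat(s['eef_rot'])
for o in ([0,0,0],[.009,0,0],[-.009,0,0],[0,0,-.064],[.0375,.0,-.064],[-.0375,.0,-.064],[.0,.0935,-.064],[0,-.0935,-.064]):
  print(o,((proj('side',s['tool_pos']+Q.apply(o))[0]-[200,100])*2).round(),proj('side',s['tool_pos']+Q.apply(o))[0].round())
import cv2
b=r.snapshot('top')[120:270,200:400,::-1];a=r.snapshot('side')[160:310,200:400,::-1]
cv2.imwrite('pics/s2.png',np.hstack([cv2.resize(x,None,fx=2,fy=4*1.0)  if 0 else cv2.resize(x,None,fx=2,fy=2) for x in (a,b)]))
print((proj('top',s['tool_pos'])[0]-[200,120])*2+[400,0])"
```

```text
[0, 0, 0] [110. 247.] [255. 224.]
[0.009, 0, 0] [103. 249.] [251. 225.]
[-0.009, 0, 0] [118. 246.] [259. 223.]
[0, 0, -0.064] [105. 207.] [253. 203.]
[0.0375, 0.0, -0.064] [ 73. 215.] [236. 207.]
[-0.0375, 0.0, -0.064] [137. 199.] [269. 199.]
[0.0, 0.0935, -0.064] [ 84. 156.] [242. 178.]
[0, -0.0935, -0.064] [129. 263.] [265. 231.]
[533.03917027 105.33941545]
```

View pics/s2.png

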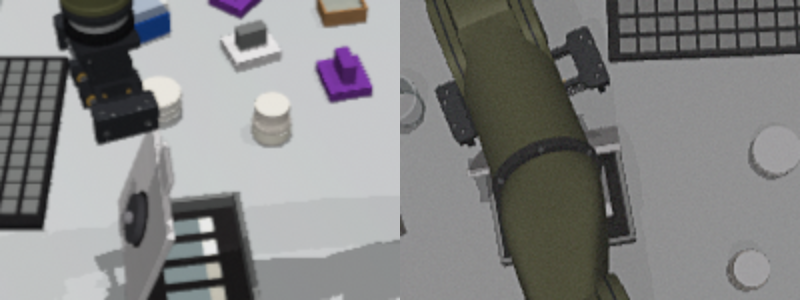

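Request:
carry_out([
  {"rot": [0, 0, 0], "xyz": [0, 0, 0.035], "grip": 255},
  {"rot": [0, 0, 0], "xyz": [0, 0, 0.07], "grip": 255},
  {"rot": [0, 0, 0], "xyz": [0, 0, 0.095], "grip": 255},
  {"rot": [0, 0, 0], "xyz": [0, 0, 0.095], "grip": 255},
  {"rot": [0, 0, 0], "xyz": [0, 0, 0.095], "grip": 255},
])

```text
clock: 2.67
tool_pos: [0.6551, 0.1545, 0.1914]
eef_rot: [0.979, 0.202, -0.001, 0.0]
contact_force: [0.0, -0.0, 0.1]
opening: 0.007
finger_force: 0.0
```

```bash
python3 - <<'E'
from h import *
# tcp path along arc: contact d=140, finger half depth ~10mm
v=(.5728,.1457,.178)
for th in (1.22,1.1,.95,.8,.65,.5,.35,.2,.1,0):
    p=yaw(lid(145,10,0,th)+[.010*np.sin(th),0,0],*v)[0]
    print(th,p.round(3),rel(p).round(3))
print(r.get_state()['tool_pos'])
E
```

```text
1.22 [0.621 0.154 0.19 ] [-0.031 -0.013  0.002]
1.1 [0.604 0.151 0.184] [-0.048 -0.017  0.008]
0.95 [0.585 0.148 0.174] [-0.067 -0.022  0.018]
0.8 [0.566 0.145 0.161] [-0.085 -0.026  0.031]
0.65 [0.55  0.142 0.146] [-0.102 -0.03   0.046]
0.5 [0.536 0.139 0.128] [-0.116 -0.033  0.063]
0.35 [0.524 0.137 0.109] [-0.127 -0.036  0.083]
0.2 [0.516 0.135 0.089] [-0.135 -0.038  0.103]
0.1 [0.512 0.135 0.074] [-0.139 -0.039  0.117]
0 [0.509 0.134 0.06 ] [-0.142 -0.039  0.132]
[0.65507834 0.154503   0.19135775]
```

Request:
carry_out([
  {"rot": [0, 0, 0], "xyz": [-0.016, -0.007, 0.001], "grip": 255},
  {"rot": [0, 0, 0], "xyz": [-0.031, -0.013, 0.002], "grip": 255},
  {"rot": [0, 0, 0], "xyz": [-0.04, -0.015, 0.005], "grip": 255},
  {"rot": [0, 0, 0], "xyz": [-0.048, -0.017, 0.008], "grip": 255},
  {"rot": [0, 0, 0], "xyz": [-0.058, -0.02, 0.013], "grip": 255},
  {"rot": [0, 0, 0], "xyz": [-0.067, -0.022, 0.018], "grip": 255},
  {"rot": [0, 0, 0], "xyz": [-0.076, -0.024, 0.024], "grip": 255},
  {"rot": [0, 0, 0], "xyz": [-0.085, -0.026, 0.031], "grip": 255},
])

```text
clock: 3.33
tool_pos: [0.5701, 0.1463, 0.1643]
eef_rot: [0.979, 0.202, 0.004, -0.0]
contact_force: [0.1, -0.8, 0.8]
opening: 0.001
finger_force: 0.7
```

Request:
carry_out([
  {"rot": [0, 0, 0], "xyz": [-0.009, -0.002, 0.007], "grip": 255},
  {"rot": [0, 0, 0], "xyz": [-0.017, -0.004, 0.015], "grip": 255},
  {"rot": [0, 0, 0], "xyz": [-0.024, -0.006, 0.023], "grip": 255},
  {"rot": [0, 0, 0], "xyz": [-0.031, -0.007, 0.032], "grip": 255},
  {"rot": [0, 0, 0], "xyz": [-0.037, -0.009, 0.042], "grip": 255},
  {"rot": [0, 0, 0], "xyz": [-0.042, -0.01, 0.052], "grip": 255},
  {"rot": [0, 0, 0], "xyz": [-0.046, -0.011, 0.062], "grip": 255},
  {"rot": [0, 0, 0], "xyz": [-0.05, -0.012, 0.072], "grip": 255},
])

```text
clock: 4.0
tool_pos: [0.5198, 0.1378, 0.0912]
eef_rot: [0.979, 0.202, 0.004, -0.0]
contact_force: [1.1, -0.4, 0.6]
opening: 0.006
finger_force: 0.3
```

```bash
python3 - <<'E'
from h import *
print(r.get_state()['tool_pos'],rel([.509,.134,.06]))
import cv2
cv2.imwrite('pics/s3.png',cv2.resize(r.snapshot('side')[160:340,200:400,::-1],None,fx=3,fy=3))
E
```

```text
[0.51975025 0.13782851 0.09115419] [-0.01160595 -0.00076677  0.03107286]
```

View pics/s3.png

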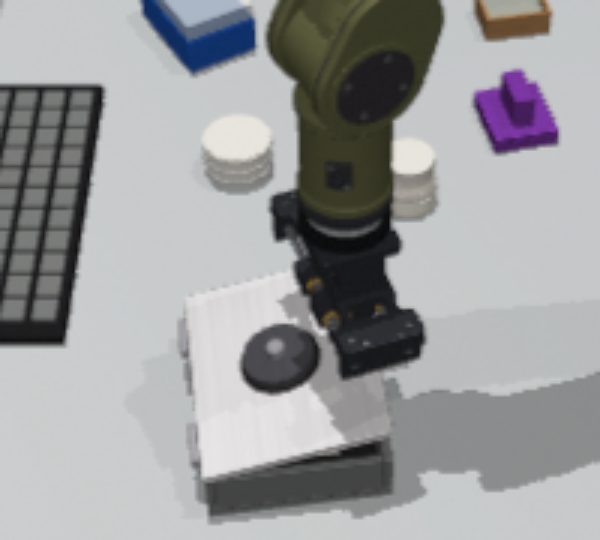

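The picture shows the lid nearly closed (front edge at about (385,435), still slightly raised) with the fingers on it and the pin at (275,347). I'll push it the rest of the way down.

Request:
carry_out([
  {"rot": [0, 0, 0], "xyz": [-0.004, 0, 0.009], "grip": 255},
  {"rot": [0, 0, 0], "xyz": [-0.008, 0, 0.018], "grip": 255},
  {"rot": [0, 0, 0], "xyz": [-0.01, 0, 0.025], "grip": 255},
  {"rot": [0, 0, 0], "xyz": [-0.011, 0, 0.031], "grip": 255},
  {"rot": [0, 0, 0], "xyz": [-0.011, 0, 0.033], "grip": 255},
  {"rot": [0, 0, 0], "xyz": [-0.011, 0, 0.034], "grip": 255},
  {"rot": [0, 0, 0], "xyz": [-0.011, 0, 0.034], "grip": 255},
])

```text
clock: 4.63
tool_pos: [0.5085, 0.1334, 0.06]
eef_rot: [0.979, 0.202, 0.003, 0.0]
contact_force: [-7.0, -1.3, 44.5]
opening: 0.007
finger_force: 22.1
```

Request:
carry_out([
  {"rot": [0, 0, 0], "xyz": [0, 0, -0.04], "grip": 255},
  {"rot": [0, 0, 0], "xyz": [0, 0, -0.08], "grip": 255},
  {"rot": [0, 0, 0], "xyz": [0, 0, -0.12], "grip": 200},
  {"rot": [0, 0, -0.033], "xyz": [-0.18, 0.416, -0.12], "grip": 0},
  {"rot": [0, 0, -0.033], "xyz": [-0.18, 0.416, -0.12], "grip": 0},
  {"rot": [0, 0, -0.033], "xyz": [-0.18, 0.416, -0.12], "grip": 0},
  {"rot": [0, 0, -0.033], "xyz": [-0.18, 0.416, -0.12], "grip": 0},
  {"rot": [0, 0, -0.033], "xyz": [-0.18, 0.416, -0.12], "grip": 0},
])

```text
clock: 5.3
tool_pos: [0.5071, -0.0774, 0.176]
eef_rot: [0.976, 0.219, 0.001, 0.001]
contact_force: [0.5, -1.4, 0.0]
opening: 0.438
finger_force: 0.0
```

```bash
python3 - <<'E'
from h import *
s=r.get_state();print(s['tool_pos'],rel([.508,-.32,.17]),R.from_quat(s['eef_rot']).as_matrix()[:2,0])
E
```

```text
[ 0.50714878 -0.0774118   0.17600289] [-0.10273035  0.21975965  0.00616136] [0.90443727 0.42660232]
```

Request:
carry_out([
  {"rot": [0, 0, 0], "xyz": [-0.1, 0.213, 0.0], "grip": 0},
  {"rot": [0, 0, 0], "xyz": [-0.1, 0.213, 0.0], "grip": 0},
  {"rot": [0, 0, 0], "xyz": [-0.1, 0.213, 0.0], "grip": 0},
  {"rot": [0, 0, 0], "xyz": [-0.1, 0.213, 0.0], "grip": 0},
  {"rot": [0, 0, 0], "xyz": [-0.1, 0.213, 0.0], "grip": 0},
  {"rot": [0, 0, 0], "xyz": [-0.1, 0.213, 0.0], "grip": 0},
  {"rot": [0, 0, 0], "xyz": [-0.1, 0.213, 0.0], "grip": 0},
  {"rot": [0, 0, 0], "xyz": [-0.1, 0.213, 0.0], "grip": 0},
])

```text
clock: 5.97
tool_pos: [0.5066, -0.3132, 0.1754]
eef_rot: [0.976, 0.216, 0.0, 0.001]
contact_force: [-0.1, 1.3, -0.5]
opening: 0.996
finger_force: 0.0
```

```bash
python3 - <<'E'
from h import *
import cv2
s=r.get_state();print(s['tool_pos'],s['opening'],rel([.508,-.32,.026]),R.from_quat(s['eef_rot']).as_matrix()[:2,0])
t=r.snapshot('top')[:,:,::-1];d=r.snapshot('side')[:,:,::-1]
cv2.imwrite('pics/t4.png',t);cv2.imwrite('pics/d4.png',d)
c=lambda im,x,y,w,h,k:cv2.resize(im[y:y+h,x:x+w],None,fx=k,fy=k,interpolation=cv2.INTER_CUBIC)
a=np.vstack([np.hstack([c(t,230,175,100,75,4),c(d,255,235,100,75,4)]),np.hstack([c(t,400,200,100,75,4),c(d,280,130,100,75,4)])])
cv2.imwrite('pics/c4.png',a)
v=(.5728,.1457,.178)
for n in('top','side'):print(n,'pin tip pred',proj(n,yaw([0,0,.082],*v)))
E
```

```text
[ 0.50661642 -0.31322289  0.17544745] 0.9957348628881649 [-0.00166659  0.00643448  0.1494597 ] [0.90644123 0.42233179]
top pin tip pred [[277.76475071 216.9382238 ]]
side pin tip pred [[293.60589552 278.29522027]]
```

View pics/c4.png

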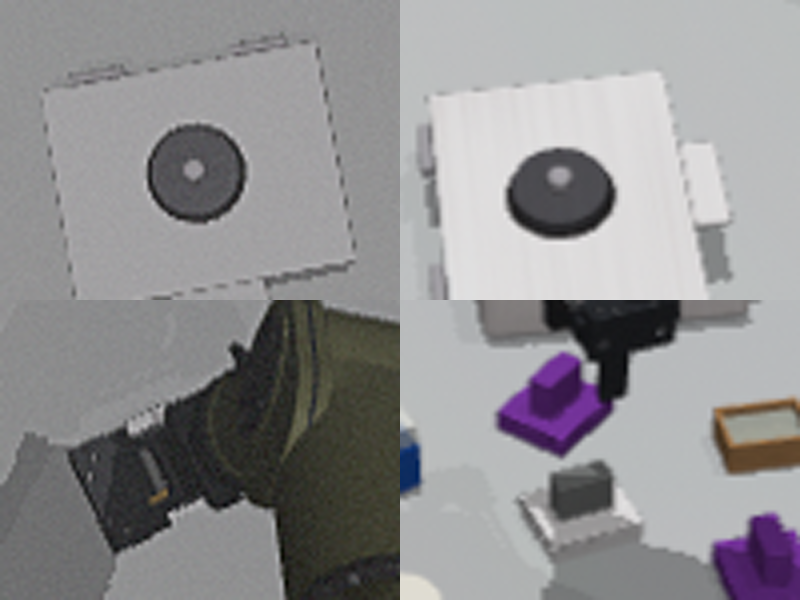

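```bash
cat > fit.py <<'E'
from h import *
T=lambda X,Y:px(X,Y,230,175,4)
S=lambda X,Y:px(X-400,Y,255,235,4)
L=[("top",T(44,90),(80,102,60)),("top",T(316,40),(80,-102,60)),("top",T(355,262),(-84,-102,60)),
("side",S(429,97),(80,-102,60)),("side",S(661,72),(-84,-102,60)),
("top",T(193.5,169.5),(0,0,82)),("side",S(560,174),(0,0,82))]
w=np.array([1,1,1,1,1,2,2])
def f(v,cam=None):
    return np.ravel([k*(proj(n,yaw(np.array(b)/1e3,*v))[0]-p) for (n,p,b),k in zip(L,w) if cam in(None,n)])
for cam in(None,"top","side"):
    s=least_squares(f,[.57,.145,.18],args=(cam,));print(cam,s.x.round(4));
    if cam is None:print(f(s.x).reshape(-1,2).round(1).tolist())
for n in("top","side"):
    p=[q for q in L if q[0]==n][-1][1]
    print(n,"pin",least_squares(lambda u:proj(n,[*u,.082])[0]-p,[.57,.145]).x.round(4))
p=T(196.5,172.5);print("disc",least_squares(lambda u:proj("top",[*u,.072])[0]-p,[.57,.145]).x.round(4))
E
python3 fit.py
```

```text
None [0.5718 0.1451 0.1862]
[[-1.0, 0.5], [-0.0, 0.7], [0.1, 0.4], [-0.5, -0.9], [0.4, -0.8], [-0.1, 0.6], [-1.2, 0.0]]
top [0.573  0.1447 0.1835]
side [0.5702 0.1458 0.1989]
top pin [0.5726 0.145 ]
side pin [0.5702 0.145 ]
disc [0.5718 0.1439]
```

Request:
carry_out([
  {"rot": [0, 0, -0.005], "xyz": [-0.001, 0.005, 0.04], "grip": 0},
  {"rot": [0, 0, -0.005], "xyz": [-0.001, 0.005, 0.08], "grip": 0},
  {"rot": [0, 0, -0.005], "xyz": [-0.001, 0.005, 0.08], "grip": 0},
])

```text
clock: 6.32
tool_pos: [0.5043, -0.3112, 0.0887]
eef_rot: [0.975, 0.223, -0.005, -0.005]
contact_force: [-1.1, 1.2, -0.7]
opening: 0.998
finger_force: 0.0
```

```bash
python3 - <<'E'
from h import *
s=r.get_state();print(s['tool_pos'],s['opening'],rel([.508,-.32,.026]),R.from_quat(s['eef_rot']).as_rotvec())
E
```

```text
[ 0.50433393 -0.3111505   0.08867155] 0.9979820986605146 [-8.71800838e-05  1.02463787e-02  6.25658143e-02] [-3.05381453 -0.69788587  0.01489187]
```

Request:
carry_out([
  {"rot": [0, 0, 0], "xyz": [0.0, 0.004, 0.02], "grip": 0},
  {"rot": [0, 0, 0], "xyz": [0.0, 0.004, 0.02], "grip": 0},
  {"rot": [0, 0, 0], "xyz": [0.0, 0.004, 0.02], "grip": 0},
  {"rot": [0, 0, 0], "xyz": [0.0, 0.004, 0.02], "grip": 0},
])

```text
clock: 6.65
tool_pos: [0.5111, -0.3185, 0.0769]
eef_rot: [0.975, 0.222, 0.001, 0.001]
contact_force: [-0.4, -0.6, 0.0]
opening: 0.996
finger_force: 0.0
```

```bash
python3 - <<'E'
from h import *
s=r.get_state();print(s['tool_pos'],s['opening'],rel([.508,-.32,.026]),R.from_quat(s['eef_rot']).as_matrix().round(4).tolist())
E
```

```text
[ 0.51110063 -0.31848891  0.07688898] 0.9960080462477432 [-3.53469221e-03 -5.82831114e-05  5.08830836e-02] [[0.9017, 0.4323, 0.0022], [0.4323, -0.9017, -0.0007], [0.0017, 0.0016, -1.0]]
```

Request:
carry_out([
  {"rot": [0, 0, 0], "xyz": [-0.003, 0, 0.025], "grip": 0},
  {"rot": [0, 0, 0], "xyz": [-0.003, 0, 0.05], "grip": 0},
  {"rot": [0, 0, 0], "xyz": [-0.003, 0, 0.05], "grip": 0},
  {"rot": [0, 0, 0], "xyz": [-0.003, 0, 0.05], "grip": 0},
  {"rot": [0, 0, 0], "xyz": [-0.003, 0, 0.05], "grip": 0},
])

```text
clock: 7.07
tool_pos: [0.5084, -0.3206, 0.0267]
eef_rot: [0.975, 0.221, 0.001, 0.001]
contact_force: [-0.2, 0.6, 0.7]
opening: 1.002
finger_force: 0.0
```

```bash
python3 - <<'E'
from h import *
s=r.get_state();print(s['tool_pos'],s['contact_force'],rel([.508,-.32,.026]))
E
```

```text
[ 0.50843678 -0.32055305  0.02673537] [-0.24334138  0.62050753  0.71389007] [-0.00015673 -0.00068883  0.00073373]
```

Within a millimetre of the target. Closing.

Request:
carry_out([
  {"rot": [0, 0, 0], "xyz": [0, 0, 0], "grip": 255},
  {"rot": [0, 0, 0], "xyz": [0, 0, 0], "grip": 255},
  {"rot": [0, 0, 0], "xyz": [0, 0, 0], "grip": 255},
  {"rot": [0, 0, 0], "xyz": [0, 0, 0], "grip": 255},
  {"rot": [0, 0, 0], "xyz": [0, 0, 0], "grip": 255},
  {"rot": [0, 0, 0], "xyz": [0, 0, 0], "grip": 255},
  {"rot": [0, 0, 0], "xyz": [0, 0, 0], "grip": 255},
  {"rot": [0, 0, 0], "xyz": [0, 0, 0], "grip": 255},
], squeeze=45)

```text
clock: 7.73
tool_pos: [0.5072, -0.3203, 0.0248]
eef_rot: [0.975, 0.221, -0.0, -0.0]
contact_force: [-0.8, 0.1, 0.4]
opening: 0.42
finger_force: 0.0
```

Request:
carry_out([
  {"rot": [0, 0, 0], "xyz": [0, 0, 0], "grip": 255},
  {"rot": [0, 0, 0], "xyz": [0, 0, 0], "grip": 255},
  {"rot": [0, 0, 0], "xyz": [0, 0, 0], "grip": 255},
  {"rot": [0, 0, 0], "xyz": [0, 0, 0], "grip": 255},
  {"rot": [0, 0, 0], "xyz": [0, 0, 0], "grip": 255},
])

```text
clock: 8.15
tool_pos: [0.5074, -0.3207, 0.0248]
eef_rot: [0.975, 0.221, 0.0, 0.0]
contact_force: [0.6, -0.8, -1.3]
opening: 0.267
finger_force: 45.0
```

Request:
carry_out([
  {"rot": [0, 0, 0], "xyz": [0, 0, -0.02], "grip": 255},
  {"rot": [0, 0, 0], "xyz": [0, 0, -0.05], "grip": 255},
  {"rot": [0, 0, 0], "xyz": [0, 0, -0.085], "grip": 255},
  {"rot": [0, 0, 0], "xyz": [0, 0, -0.12], "grip": 255},
  {"rot": [0, 0, 0], "xyz": [0, 0, -0.14], "grip": 255},
  {"rot": [0, 0, 0], "xyz": [0, 0, -0.14], "grip": 255},
])

```text
clock: 8.65
tool_pos: [0.5095, -0.3212, 0.169]
eef_rot: [0.975, 0.221, 0.003, 0.002]
contact_force: [0.9, -0.4, -2.5]
opening: 0.266
finger_force: 45.0
```

Request:
carry_out([
  {"rot": [0, 0, 0], "xyz": [0.016, -0.025, 0], "grip": 255},
  {"rot": [0, 0, 0], "xyz": [0.033, -0.05, 0], "grip": 255},
  {"rot": [0, 0, 0], "xyz": [0.05, -0.075, 0], "grip": 255},
  {"rot": [0, 0, 0], "xyz": [0.066, -0.1, 0], "grip": 255},
  {"rot": [0, 0, 0], "xyz": [0.082, -0.125, 0], "grip": 255},
  {"rot": [0, 0, 0], "xyz": [0.099, -0.15, 0], "grip": 255},
  {"rot": [0, 0, 0], "xyz": [0.116, -0.175, 0], "grip": 255},
  {"rot": [0, 0, 0], "xyz": [0.132, -0.2, 0], "grip": 255},
])

```text
clock: 9.32
tool_pos: [0.5387, -0.0813, 0.1629]
eef_rot: [0.975, 0.221, -0.002, -0.001]
contact_force: [0.9, -0.2, -3.4]
opening: 0.267
finger_force: 45.0
```

Request:
carry_out([
  {"rot": [0, 0, 0], "xyz": [0.016, -0.025, 0], "grip": 255},
  {"rot": [0, 0, 0], "xyz": [0.033, -0.05, 0], "grip": 255},
  {"rot": [0, 0, 0], "xyz": [0.05, -0.075, 0], "grip": 255},
  {"rot": [0, 0, 0], "xyz": [0.066, -0.1, 0], "grip": 255},
  {"rot": [0, 0, 0], "xyz": [0.082, -0.125, 0], "grip": 255},
  {"rot": [0, 0, 0], "xyz": [0.099, -0.15, 0], "grip": 255},
  {"rot": [0, 0, 0], "xyz": [0.116, -0.175, 0], "grip": 255},
  {"rot": [0, 0, 0], "xyz": [0.127, -0.192, 0], "grip": 255},
])

```text
clock: 9.98
tool_pos: [0.5704, 0.1489, 0.1628]
eef_rot: [0.975, 0.223, -0.001, -0.001]
contact_force: [0.4, 0.9, -2.6]
opening: 0.266
finger_force: 45.0
```

Request:
carry_out([
  {"rot": [0, 0, 0], "xyz": [0, 0, 0], "grip": 255},
  {"rot": [0, 0, 0], "xyz": [0, 0, 0], "grip": 255},
  {"rot": [0, 0, 0], "xyz": [0, 0, 0], "grip": 255},
  {"rot": [0, 0, 0], "xyz": [0, 0, 0], "grip": 255},
  {"rot": [0, 0, 0], "xyz": [0, 0, 0], "grip": 255},
  {"rot": [0, 0, 0], "xyz": [0, 0, 0], "grip": 255},
])

```text
clock: 10.48
tool_pos: [0.5718, 0.1436, 0.1645]
eef_rot: [0.975, 0.22, -0.0, 0.0]
contact_force: [0.8, -0.5, -3.0]
opening: 0.267
finger_force: 45.0
```

```bash
python3 - <<'E'
from h import *
import cv2
s=r.get_state();print(s['tool_pos'],s['contact_force'],rel([.572,.1448,.1]),R.from_quat(s['eef_rot']).as_matrix().round(4).tolist())
t=r.snapshot('top')[:,:,::-1];d=r.snapshot('side')[:,:,::-1]
c=lambda im,x,y,w,h,k:cv2.resize(im[y:y+h,x:x+w],None,fx=k,fy=k,interpolation=cv2.INTER_CUBIC)
cv2.imwrite('pics/c5.png',np.hstack([c(t,230,155,100,150,4),c(d,245,195,100,150,4)]))
E
```

```text
[0.57178146 0.14364037 0.1645444 ] [ 0.84854375 -0.45238034 -2.98479886] [ 0.00074783 -0.00098636  0.06454332] [[0.903, 0.4295, -0.0005], [0.4295, -0.903, -0.0008], [-0.0008, 0.0005, -1.0]]
```

View pics/c5.png

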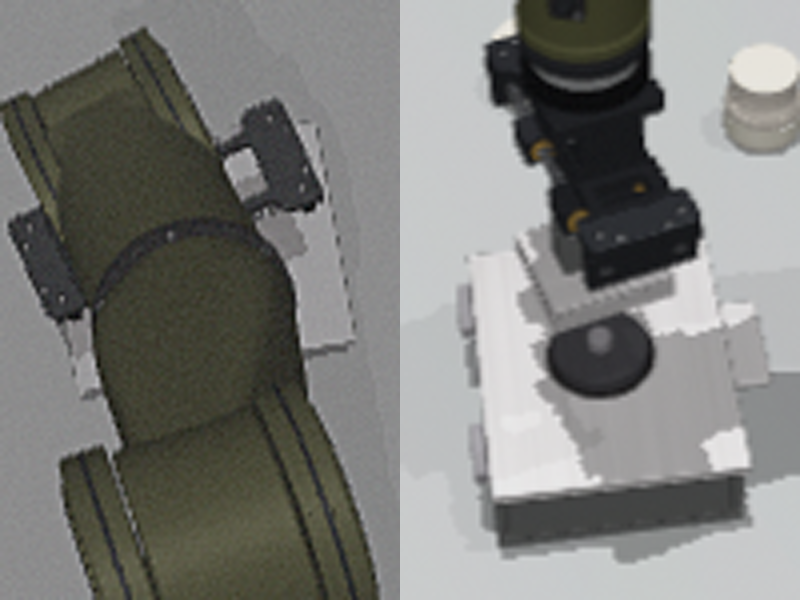

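```bash
python3 - <<'E'
from h import *
s=r.get_state();Q=R.from_quat(s['eef_rot']);tp=s['tool_pos'];C=lambda X,Y:px(X-400,Y,245,195,4)
obs=[C(518,237),C(549,303),C(553,326),C(674,277),C(676,292)]
# block-frame in tool: z_b=-z_t ; corners
pts=np.array([[40,-35,5],[40,-35,5]])
cor={(a,b,h):proj('side',tp+Q.apply([a/1e3,b/1e3,.0248-h/1e3]))[0] for a in(40,-40) for b in(35,-35) for h in(0,20)}
for o in obs:
    k=min(cor,key=lambda k:np.linalg.norm(cor[k]-o));print(np.round(o,1),k,(cor[k]-o).round(1))
E
```

```text
[274.1 253.9] (40, 35, 20) [-0.9 -0.9]
[281.9 270.4] (40, -35, 20) [0.9 2.2]
[282.9 276.1] (40, -35, 0) [0.3 1.7]
[313.1 263.9] (-40, -35, 20) [ 0.  -0.9]
[313.6 267.6] (-40, -35, 0) [-0.5  0.7]
```

Request:
carry_out([
  {"rot": [0, 0, 0], "xyz": [0, -0.001, 0.02], "grip": 255},
  {"rot": [0, 0, 0], "xyz": [0, -0.001, 0.04], "grip": 255},
  {"rot": [0, 0, 0], "xyz": [0, -0.001, 0.052], "grip": 255},
  {"rot": [0, 0, 0], "xyz": [0, -0.001, 0.052], "grip": 255},
  {"rot": [0, 0, 0], "xyz": [0, -0.001, 0.052], "grip": 255},
  {"rot": [0, 0, 0], "xyz": [0, -0.001, 0.052], "grip": 255},
])

```text
clock: 11.08
tool_pos: [0.5722, 0.1461, 0.1136]
eef_rot: [0.975, 0.221, 0.001, -0.0]
contact_force: [0.4, 0.1, -3.4]
opening: 0.267
finger_force: 45.0
```

```bash
python3 - <<'E'
from h import *
s=r.get_state();print(s['tool_pos'],s['contact_force'],rel([.5716,.1445,.097]))
E
```

```text
[0.57216952 0.14607015 0.11356825] [ 0.44255684  0.10265631 -3.35989897] [-0.00121631  0.00116697  0.01656669]
```

Request:
carry_out([
  {"rot": [0, 0, 0], "xyz": [-0.001, 0.001, 0.003], "grip": 255},
  {"rot": [0, 0, 0], "xyz": [-0.001, 0.001, 0.005], "grip": 255},
  {"rot": [0, 0, 0], "xyz": [-0.001, 0.001, 0.007], "grip": 255},
  {"rot": [0, 0, 0], "xyz": [-0.001, 0.001, 0.009], "grip": 255},
  {"rot": [0, 0, 0], "xyz": [-0.001, 0.001, 0.009], "grip": 255},
  {"rot": [0, 0, 0], "xyz": [-0.001, 0.001, 0.009], "grip": 255},
])

```text
clock: 11.58
tool_pos: [0.5709, 0.1446, 0.1037]
eef_rot: [0.975, 0.221, -0.0, 0.0]
contact_force: [-0.6, 1.1, -3.5]
opening: 0.272
finger_force: 45.0
```

Request:
carry_out([
  {"rot": [0, 0, 0], "xyz": [0, 0, 0.001], "grip": 255},
  {"rot": [0, 0, 0], "xyz": [0, 0, 0.003], "grip": 255},
  {"rot": [0, 0, 0], "xyz": [0, 0, 0.005], "grip": 255},
  {"rot": [0, 0, 0], "xyz": [0, 0, 0.006], "grip": 255},
  {"rot": [0, 0, 0], "xyz": [0, 0, 0.006], "grip": 255},
  {"rot": [0, 0, 0], "xyz": [0, 0, 0.006], "grip": 255},
])

```text
clock: 12.08
tool_pos: [0.5709, 0.1446, 0.0977]
eef_rot: [0.975, 0.221, -0.0, 0.0]
contact_force: [-0.2, -0.2, -3.6]
opening: 0.266
finger_force: 45.0
```

Request:
carry_out([
  {"rot": [0, 0, 0], "xyz": [0, 0, 0.001], "grip": 255},
  {"rot": [0, 0, 0], "xyz": [0, 0, 0.002], "grip": 255},
  {"rot": [0, 0, 0], "xyz": [0, 0, 0.003], "grip": 255},
  {"rot": [0, 0, 0], "xyz": [0, 0, 0.003], "grip": 255},
  {"rot": [0, 0, 0], "xyz": [0, 0, 0.003], "grip": 255},
])

```text
clock: 12.5
tool_pos: [0.5712, 0.1447, 0.0952]
eef_rot: [0.975, 0.221, 0.0, 0.0]
contact_force: [-1.1, -0.8, 1.7]
opening: 0.265
finger_force: 45.0
```

Request:
carry_out([
  {"rot": [0, 0, 0], "xyz": [0, 0, 0.002], "grip": 255},
  {"rot": [0, 0, 0], "xyz": [0, 0, 0.004], "grip": 255},
  {"rot": [0, 0, 0], "xyz": [0, 0, 0.005], "grip": 255},
  {"rot": [0, 0, 0], "xyz": [0, 0, 0.005], "grip": 255},
  {"rot": [0, 0, 0], "xyz": [0, 0, 0.005], "grip": 255},
])

```text
clock: 12.92
tool_pos: [0.5712, 0.1447, 0.0901]
eef_rot: [0.975, 0.221, 0.0, 0.0]
contact_force: [-1.8, 0.3, 6.3]
opening: 0.265
finger_force: 45.0
```

Request:
carry_out([
  {"rot": [0, 0, 0], "xyz": [0, 0, 0.001], "grip": 255},
  {"rot": [0, 0, 0], "xyz": [0, 0, 0.002], "grip": 255},
  {"rot": [0, 0, 0], "xyz": [0, 0, 0.003], "grip": 255},
  {"rot": [0, 0, 0], "xyz": [0, 0, 0.003], "grip": 255},
  {"rot": [0, 0, 0], "xyz": [0, 0, 0.003], "grip": 255},
  {"rot": [0, 0, 0], "xyz": [0, 0, 0.003], "grip": 255},
])

```text
clock: 13.42
tool_pos: [0.5712, 0.1447, 0.0886]
eef_rot: [0.975, 0.221, 0.001, 0.0]
contact_force: [-4.3, -1.5, 18.2]
opening: 0.267
finger_force: 45.0
```

Request:
carry_out([
  {"rot": [0, 0, 0], "xyz": [0, 0, 0], "grip": 255},
  {"rot": [0, 0, 0], "xyz": [0, 0, 0], "grip": 255},
  {"rot": [0, 0, 0], "xyz": [0, 0, 0], "grip": 255},
  {"rot": [0, 0, 0], "xyz": [0, 0, 0], "grip": 255},
])

```text
clock: 13.75
tool_pos: [0.5712, 0.1447, 0.0886]
eef_rot: [0.975, 0.221, 0.001, 0.0]
contact_force: [-3.9, -0.7, 17.5]
opening: 0.268
finger_force: 45.0
```

```bash
python3 - <<'E'
from h import *
import cv2
cv2.imwrite('pics/s6.png',cv2.resize(r.snapshot('side')[195:345,245:395,::-1],None,fx=3,fy=3)); s=r.get_state();print(s['tool_pos'],s['contact_force'])
E
```

```text
[0.57123327 0.14464179 0.08859794] [-4.57711575 -1.58546925 17.66980294]
```

View pics/s6.png

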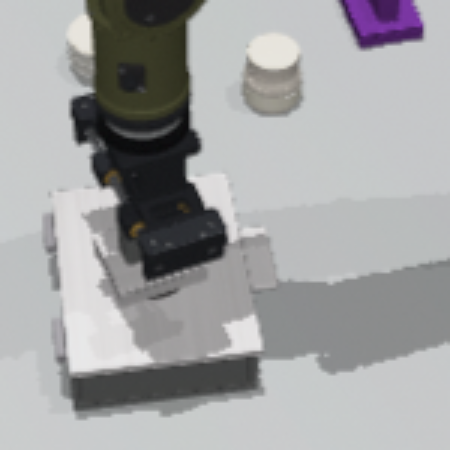

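The block sits flat and centred over the platen at (155,275), the lid is closed, and the push is steady at 17.7 N. Handing in.

```bash
python3 -c "
from plant import r
print(r.finish_job())"
```

```text
the job is handed in; nothing more can be done
None
```

I closed the lid, seated the block on the pin and pushed it fully down (about 18 N, at the stop), then handed the job in at about 14 s still gripping it; no verdict was shown.

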